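# Torch out of its latched case, held slanting on the circuit board

### The arm

A 7-joint arm with a two-finger parallel gripper is mounted at the origin on a cart in front of the work surface, level with it; the furniture and walls round the work are solid. World frame = base frame: x ahead of the robot, y to its left, z up, the work surface at z = 0. Lengths are in m, angles in rad, forces in N, time in s.
With the tool pointing down it reaches from about 0.425 to 0.8 m from the base axis. Payload 8.3 kg.
Tool frame: the origin (TCP) lies at the centre of the arm's flange, where the gripper is bolted on; the fingertips stand 173 mm ahead of it and the grasp point (between the pads) lies 155 mm ahead of it; x points along the fingers, y is the direction in which the jaws open and shut, and the axes are right-handed (so a half turn about x gives the same grasp; the last joint's range is limited). The gripper opens to 85 mm and grips with 20 to 120 N. Pads are 22 mm wide; open, the fingers measure 114 mm over their backs; the gripper's body (76 mm by 85 mm) begins 54 mm behind the grasp point. The pads swing forward as they close: fully open they stand 13 mm farther back than shut.
Start: joints at [-1.222, 0.383, 0.016, 1.37, -0.006, 1.388, -0.046], TCP at [0.25, 0.573, 0.405] pointing down, gripper open.
Joint ranges: [-2.95, 2.95], [-0.25, 2.06], [-1.52, 1.56], [0.18, 2.33], [-1.44, 4.58], [0.02, 2.06], [-3.01, 3.01]. Speed limits (rad/s): [2.39, 2.39, 3.01, 3.01, 3.14, 3.14, 3.14].

### API

Orientations are given as a unit quaternion [w, x, y, z].
In Python, from cell import bot gives the robot as it stands. The module is installed in compiled form; this text tells all that it offers.
- The arm moves only by the tool play_rows, never from a script. Its argument "targets" is one flat list of numbers, 6 for each row, row after row: the shift along the tool's x, y, z in cm, then the turn, a rotation vector about the tool's x, y, z in rad. A call has 1 to 10 rows; each row is the pose to reach, as a shift and turn from the pose commanded when the call began, along the tool's axes at that moment; what a row does not reach only later rows make up. A row lasts 1/10 s, in which the tool goes at most 50 mm and 8.59 degrees, less where a joint would pass 70% of its speed; a pose out of reach is approached as far as the arm can. A call with a gripper value outside its range is refused whole. "jaw" is the finger opening in cm, from 0 to 8.54, set as the call begins (left out, the last holds). The fingers move at their own pace and stop on an object; "newtons" is the grip in N (left out, the last holds). Time passes only in rows, so rows that repeat a pose let the fingers close. It gives the time, the measured TCP pose, the force and the opening at its end, in the units of the state.
- bot.get_state(): the state, without advancing time (a new reading comes with each control period).
- bot.get_image(name): name is "scene" or "top"; returns a dict with "image" (400x640x3 uint8, red, green, blue), "camera_matrix" (3x3 intrinsics, pixels), "rvec" (rotation vector, rad) and "tvec" (3), from world to camera coordinates, as OpenCV has them. Camera axes: x right, y down, z forward; pixel columns grow to the right and rows downward; lengths in m; the calibration is good to about 2 mm. A picture is of the moment at which its call begins. There is no depth.
- bot.job_done(): hands the job in, once; it reports no verdict.
Trained networks look in a picture, given as the dict that the camera call returned (one of the last four; its "shot" number tells which), for a name from the list of things; names that differ only in an ending like _2 or _b are one class to them, and where a whole thing is asked for, a point or a joint stands for the part that bears it (a point fixed in the world has none). Each returns a list of dicts, best first, with "conf" (0 to 1); they miss things now and then, are a little off and sometimes report something else, mostly with a low value. They report only what shows in the picture. A call takes as long as a camera call.
- bot.find_in(picture, thing): "rect" ([centre column, centre row, width, height] in pixels, round what is visible of it).
- bot.outline_of(picture, thing): "region" (400x640 bool, what is visible of it) and "rect" ([centre column, centre row, width, height] in pixels, round what is visible of it).
The state is a dict: "clock": time; "joint_positions": joint angles; "qvel": joint speeds; "tau": joint torques, N m; "ee_pos": TCP position; "orientation": TCP orientation; "force": force on the tool from outside, world axes, zero at the start; "wrist_torque": the same for the moment, N m; "finger_gap": finger opening in m.
Only numpy, scipy, OpenCV 4.12 (cv2) and the standard library are available. Lean on these libraries where they do the work, as an engineer would, in place of code of your own. Each camera call takes 0.05 s, during which the arm holds its last target. There are 200 camera calls.

### The job

Light up the opened device on the table for inspection: swing the latch lever of the small grey case well forward and down, off the lid, swing the lid right back, draw the torch straight up out of its socket and tilt it to about 45 degrees, lens down, aimed at the middle of the circuit board from about 15 cm away. Finish while holding the torch still there in the gripper, clear of everything else. Leave the case open, and leave the bottle in its socket and the board, the yellow tin and the tweezers where they are.

Things in the scene. Friction and masses are not known exactly. Their poses are not given: they have to be found in the camera images.
- case: Grey box screwed to the table, 110 mm deep (x), 200 mm wide (y); base 70 mm high, 150 mm with its cover. Origin: centre of underside; x points from the front (latch side, facing the robot) to the hinge side, y left. A black insert, top 48 mm above the table, has two round sockets 48 mm wide, 44 mm deep, 100 mm apart: one holds the torch, the other the bottle; which is which changes.
- socket_left (a point): Centre of the floor of the left socket (case frame: -5, +50, +4 mm); axes as the case.
- socket_right (a point): Centre of the floor of the right socket (case frame: -5, -50, +4 mm); axes as the case.
- lid (a joint): Angle of the cover: 0 shut, 1.57 upright behind the base, stop at 1.85. The cover is 80 mm high, of the base's outline; its stiff hinge keeps it wherever it is left (about 2 N at the tab moves it). The latch hook holds it shut until the latch is swung forward.
- lid_hinge (a point): Point on the hinge axis of the cover: middle of the base's rear upper edge (case frame: +55, 0, +70 mm). The hinge axis is the case's y axis; opening carries the front of the cover up and back.
- lid_tab (a point): Middle of the black lifting tab on the cover's front (shut: case frame -75, +50, +140 mm; moves with the cover). The tab is 18 mm wide (case y), 12 mm thick and sticks out 32 mm; this point is 20 mm out from the front. It can be pinched across its width from above and turns between the pads.
- latch (a joint): Angle of the latch lever: 0 upright, hooked over the cover's keeper; grows as the tip swings forward (away from the case) and down; 1.57 level, stop at 1.7. It stays where it is left (about 0.5 N at the tip moves it). The cover is free from about 0.5.
- latch_pivot (a point): Point on the pivot axis of the latch lever, in front of the base (case frame: -69, -55, +55 mm). The axis is parallel to the case's y axis.
- latch_tip (a point): Middle of the thumb piece at the end of the steel latch lever, 62 mm from the pivot (upright: case frame -70, -55, +117 mm). The thumb piece is 18 mm wide (case y), 8 mm thick, and 26 mm long, ends 11 mm past this point, and stands 11 mm off the cover's front. It can be pinched across its width from above and turns between the pads.
- torch: Dark metal pocket torch with a yellow band, 120 mm long, 0.13 kg (varies), standing lens down in one of the sockets, 76 mm of it above the insert. Origin: centre of the lens face; z runs from lens to tail cap, so the light shines along -z. Head 43 mm across, up to 34 mm from the lens; then a straight barrel 31 mm across up to 111 mm, a good place to grasp; cap 21 mm.
- bottle: Small white plastic bottle with a pointed cap, 44 mm across and 134 mm tall, standing in the other socket. Origin: centre of its foot, z axis up its length. A bystander.
- board: Open device shell with the circuit board, 142 x 88 mm, rim 12 mm high (one fitting stands up to 40 mm), lying on the table left of the case. Origin: centre of the underside, x along its length.
- board_middle (a point): Middle of the circuit board, 6 mm above the shell's underside: the point to light.
- tin: Yellow round tin, 47 mm across, 23 mm high, behind and left of the case. Origin: centre of the underside. A bystander.
- tweezers: Steel tweezers, 127 x 18 x 9 mm, lying on the table nearer the robot. Origin: centre of the underside, x along the length. A bystander.

How it is judged:
On the way, in this order (a step that is already met when the one before it is completed fails the run):
1. the latch lever is swung forward, at least 0.7 rad, with the lid still shut (value of joint latch above 0.7 rad and value of joint lid below 0.15 rad), for 0.1 s.
2. the lid is swung back, at least 1.35 rad, with the torch and the bottle still in their sockets (value of joint lid above 1.35 rad and height (world z) of torch below 0.03 m and height (world z) of bottle below 0.02 m), for 0.1 s.
3. the torch is drawn up out of its socket in the fingers (height (world z) of torch above 0.055 m and contact force between the fingers and torch above 1 N), for 0.1 s.
At the end, for the whole second after the job is handed in: Torch held still in the fingers, touching nothing else, lens down and 50 mm or more up, 29 to 62 degrees from upright, 90 to 220 mm from the board middle, which lies within 35 mm of the torch axis each way; lid past 1.2 and latch past 0.5 rad; bottle in its socket; board, tin, tweezers within 20 mm (contact force between the fingers and torch above 1 N and height (world z) of torch above 0.05 m and angle between torch's own z axis and vertical between 0.5 and 1.08 rad and distance between torch and board_middle between 0.09 and 0.22 m and x of board_middle in the frame of torch between -0.035 and 0.035 m and y of board_middle in the frame of torch between -0.035 and 0.035 m and z of board_middle in the frame of torch below -0.05 m and linear speed of torch below 0.03 m/s and angular speed of torch below 0.2 rad/s and contact force between torch and case below 0.2 N and contact force between torch and board below 0.2 N and contact force between torch and bottle below 0.2 N and contact force between torch and tin below 0.2 N and value of joint lid above 1.2 rad and value of joint latch above 0.5 rad and height (world z) of bottle below 0.02 m and angle between bottle's own z axis and vertical below 0.2 rad and distance of each of board, tin, tweezers from where it was at the start of the episode below 0.02 m); the arm keeps its last pose, push and grip.
It fails at once if the bottle is lifted out of its socket (height (world z) of bottle above 0.04 m).
It fails at once if the board is shoved more than 20 mm (distance of board from where it was at the start of the episode above 0.02 m).
It fails at once if the tin or the tweezers are shoved more than 20 mm (distance of any of tin, tweezers from where it was at the start of the episode above 0.02 m).
It also fails if it takes over 58 s, if anything falls off the work surface, if the arm or the gripper's body presses on something with over 40 N, if the wrist force passes 120 N, or if a joint passes its speed limit or range.

## Working session

There is one attempt and no reset: what is moved stays moved. The work goes in short steps, Python scripts to look and compute and a tool call to move; the robot and the scene stay as the last step left them, time stands still between calls to the robot, and variables do not carry over. Pictures are saved under pics/ and viewed, about 8 in all and at most 12, crops included, and the job is handed in when it is done.

Besides the shell and the picture viewer there is one more tool, called as name(argument=value, ...) on one line, values as JSON. play_rows: Moves the arm, as the interface text tells. Its arguments: {"type":"object","properties":{"targets":{"type":"array"},"jaw":{"type":"number"},"newtons":{"type":"number"}},"required":["targets"]}

```bash
mkdir -p pics
cat > h.py <<'E'
import numpy as np, cv2
from scipy.spatial.transform import Rotation as R
from cell import bot
def cam(d):
    Rm,_=cv2.Rodrigues(np.array(d['rvec'],float)); return np.array(d['camera_matrix'],float),Rm,np.array(d['tvec'],float).reshape(3)
def proj(d,P):
    K,Rm,t=cam(d); c=np.atleast_2d(P)@Rm.T+t; u=c@K.T; return u[:,:2]/u[:,2:]
def onz(d,uv,z):
    K,Rm,t=cam(d); r=Rm.T@np.linalg.solve(K,[uv[0],uv[1],1.]); o=-Rm.T@t; return o+r*(z-o[2])/r[2]
def save(d,n): cv2.imwrite('pics/'+n,d['image'][:,:,::-1])
def pose():
    s=bot.get_state(); q=s['orientation']; return np.array(s['ee_pos']),R.from_quat([q[1],q[2],q[3],q[0]])
E
cat > a.py <<'E'
from h import *
s=bot.get_state(); print(s)
for n in('scene','top'):
    d=bot.get_image(n); save(d,n+'0.png'); K,Rm,t=cam(d); print(n,'campos',-Rm.T@t,'K',K[0,0])
    for th in ['case','lid','lid_tab','latch','torch','bottle','board','tin','tweezers']:
        r=bot.find_in(d,th)[:2]
        print(th,[(np.round(x['rect'],1).tolist(),round(x['conf'],2),np.round(onz(d,x['rect'][:2],0.0),3)[:2]) for x in r])
a=cv2.imread('pics/scene0.png');b=cv2.imread('pics/top0.png')
E
python3 a.py
```

```text
{'clock': 0.0, 'joint_positions': array([-1.22192766,  0.38425367,  0.01635952,  1.37113921, -0.00630548,
        1.38821047, -0.04646127]), 'qvel': array([-0.00097763,  0.00093211,  0.00019098, -0.00165537, -0.00067048,
       -0.00045772,  0.00053051]), 'tau': array([-4.86339522e-04, -6.27596354e+01,  8.44028816e-01, -3.71833098e+01,
        1.65060838e-02,  1.41835422e-02, -1.74893682e-05]), 'ee_pos': array([0.2500336 , 0.57263242, 0.40367552]), 'orientation': array([ 0.69204803,  0.14383531,  0.69231411, -0.14519674]), 'force': array([ 0.95849522, -0.81762007,  0.91118222]), 'wrist_torque': array([-0.00488645, -0.02428144, -0.00457737]), 'finger_gap': 0.08578105704193599}
scene campos [1.28761265 0.03492399 0.8968709 ] K 503.55672740836
case [([254.4, 229.4, 111.7, 97.5], 0.57, array([0.46 , 0.022]))]
lid [([254.8, 218.1, 101.5, 78.5], 0.62, array([0.423, 0.027]))]
lid_tab [([254.1, 219.6, 98.6, 74.0], 0.57, array([0.428, 0.025]))]
latch []
torch []
bottle [([254.5, 218.2, 104.2, 77.5], 0.4, array([0.424, 0.026]))]
board [([395.2, 237.7, 40.0, 55.0], 0.7, array([0.553, 0.345])), 
[... 335 characters left out ...]
02997697  0.79651762] K 383.9185474681575
case [([382.9, 218.4, 110.1, 105.6], 0.61, array([0.594, 0.029]))]
lid [([386.8, 211.4, 105.2, 90.8], 0.89, array([0.619, 0.026]))]
lid_tab [([387.1, 210.9, 108.5, 88.7], 0.7, array([0.621, 0.026]))]
latch [([394.6, 247.4, 9.7, 18.0], 0.63, array([ 0.521, -0.021])), ([264.5, 191.1, 59.8, 42.9], 0.5, array([0.562, 0.35 ]))]
torch []
bottle [([266.7, 193.4, 57.6, 46.8], 0.61, array([0.557, 0.34 ]))]
board [([264.8, 189.8, 61.5, 47.8], 0.64, array([0.567, 0.351]))]
tin [([323.9, 174.8, 22.8, 18.5], 0.5, array([0.676, 0.223]))]
tweezers [([274.5, 251.2, 17.3, 17.3], 0.48, array([0.404, 0.243])), ([394.1, 246.6, 14.1, 21.3], 0.3, array([ 0.523, -0.019]))]
```

Run:
```python
import cv2,numpy as np
a=cv2.imread('pics/scene0.png')[150:330,180:440];b=cv2.imread('pics/top0.png')[140:300,210:470]
cv2.imwrite('pics/s1.png',cv2.resize(a,None,fx=3,fy=3,interpolation=cv2.INTER_CUBIC))
cv2.imwrite('pics/t1.png',cv2.resize(b,None,fx=3,fy=3,interpolation=cv2.INTER_CUBIC))
```

```text
(no output)
```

View pics/s1.png

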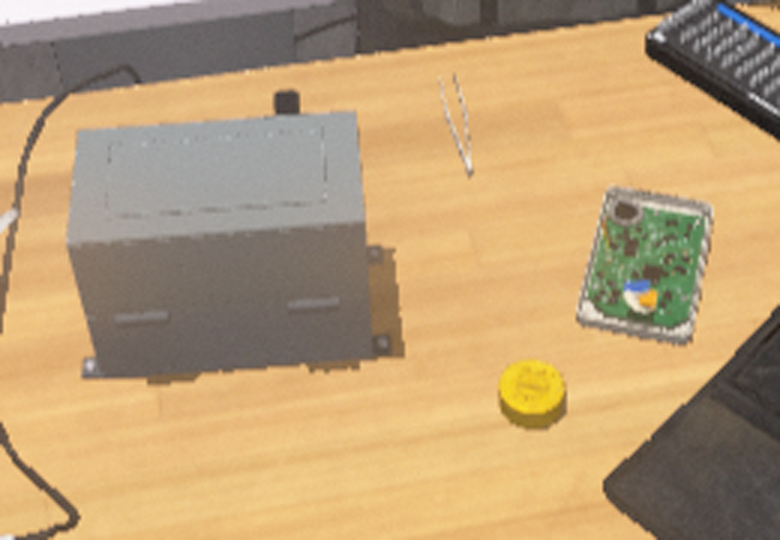

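View pics/t1.png

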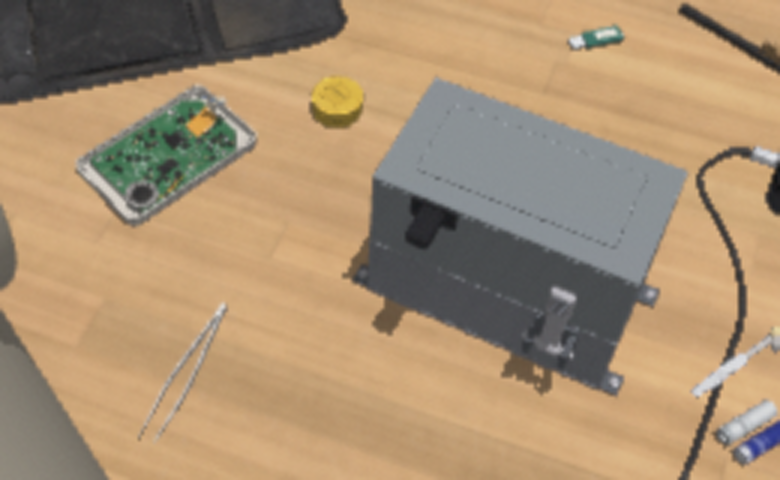

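The pictures show the shut case with the tab at top-crop pixel (425,225) and the latch at (555,315). The board is at (167,155), the tin at (337,100), and the tweezers lie at left front. I'll fit the poses from the corners.

```bash
cat > b.py <<'E'
from h import *
from scipy.optimize import least_squares
ds=bot.get_image('scene'); dt=bot.get_image('top')
cs=lambda L:np.array(L)/3+[180,150]; ct=lambda L:np.array(L)/3+[210,140]
def fit(obj,ob_t,ob_s,x0):
    def f(p):
        c,s=np.cos(p[2]),np.sin(p[2]); P=obj@np.array([[c,s,0],[-s,c,0],[0,0,1]])+[p[0],p[1],0]
        return np.r_[(proj(dt,P)-ob_t).ravel(),(proj(ds,P)-ob_s).ravel()]
    r=least_squares(f,x0); print(np.round(r.x,4),'res',np.round(r.fun,1)); return r.x
# order RL,RR,FR,FL
c=fit(np.array([[55,100,150],[55,-100,150],[-55,-100,150],[-55,100,150]])/1e3,
 ct([(438,80),(686,172),(640,283),(374,178)]),cs([(367,220),(68,242),(78,130),(357,112)]),[.6,.03,0.3])
# board corners: order by world location: far-right,near-right,near-left? top: (200,88)far,(256,140)right,(133,222)near,(78,165)left
o=np.array([[71,44,12],[71,-44,12],[-71,-44,12],[-71,44,12]])/1e3
b=fit(o,ct([(200,88),(256,140),(133,222),(78,165)]),cs([(690,342),(578,322),(612,187),(713,203)]),[.56,.345,-0.6])
def W(p,l,z): 
    cc,s=np.cos(p[2]),np.sin(p[2]); return np.array([p[0]+cc*l[0]-s*l[1],p[1]+s*l[0]+cc*l[1],z])
for n,l in dict(tab=(-75,50,140),pivot=(-69,-55,55),tip=(-70,-55,117),hinge=(55,0,70),sl=(-5,50,4),sr=(-5,-50,4)).items():
    P=W(c,np.array(l[:2])/1e3,l[2]/1e3); print(n,np.round(P,4),'top crop',np.round((proj(dt,P)[0]-[210,140])*3),'scene crop',np.round((proj(ds,P)[0]-[180,150])*3), 'r',np.hypot(P[0],P[1]).round(3))
p,r=pose(); print(p,np.round(r.as_matrix(),3))
E
python3 b.py
```

```text
[ 0.5381  0.0258 -0.0998] res [-1.4 -1.   0.4 -0.3 -0.3  0.7 -1.1 -0.4 -0.5  0.5 -1.   0.7 -0.4 -0.1
 -0.4 -0.7]
[ 0.5595  0.3427 -0.449 ] res [-0.3 -1.9  1.6 -1.4 -0.2  0.3 -2.  -0.7  0.6 -0.3 -1.3 -1.3 -1.8 -0.5
  0.7  0.6]
tab [0.4684 0.083  0.14  ] top crop [422. 231.] scene crop [287. 106.] r 0.476
pivot [ 0.4639 -0.0221  0.055 ] top crop [547. 346.] scene crop [158. 202.] r 0.464
tip [ 0.4629 -0.022   0.117 ] top crop [560. 302.] scene crop [147. 144.] r 0.463
hinge [0.5928 0.0203 0.07  ] top crop [541. 188.] scene crop [228. 309.] r 0.593
sl [0.5381 0.076  0.004 ] top crop [446. 266.] scene crop [303. 298.] r 0.543
sr [ 0.5281 -0.0235  0.004 ] top crop [560. 314.] scene crop [171. 308.] r 0.529
[0.25013695 0.57275036 0.40467469] [[-0.     0.4    0.916]
 [-0.     0.916 -0.4  ]
 [-1.    -0.    -0.   ]]
```

```bash
cat >> h.py <<'E'
C=np.array([0.5381,0.0258,0]); YAW=-0.0998
RC=R.from_euler('z',YAW)
def cw(*mm): return RC.apply(np.array(mm)/1e3)+C      # case frame mm -> world
def rot(d,y):
    x=np.array(d,float);x/=np.linalg.norm(x);y=np.array(y,float);y-=x*(x@y);y/=np.linalg.norm(y)
    return R.from_matrix(np.c_[x,y,np.cross(x,y)])
def rowto(g,Rt):                                       # grasp point world, tool rot
    p,r=pose(); t=np.array(g)-0.155*Rt.as_matrix()[:,0]
    sh=r.inv().apply(t-p)*100; rv=(r.inv()*Rt).as_rotvec()
    print('row',np.round(sh,2).tolist(),np.round(rv,3).tolist(),'rows',max(np.linalg.norm(sh)/5,np.linalg.norm(rv)/.15).round(1),'tcp',t.round(3))
DN=rot([0,0,-1],RC.apply([0,1,0]))
E
python3 -c "
from h import *
rowto(cw(-72,-55,200),DN)"
```

```text
row [4.97, -46.04, 43.12] [-0.312, -0.0, 0.0] rows 12.7 tcp [ 0.461 -0.022  0.355]
```

play_rows(targets=[0,-23,21.5,-0.15,0,0,0,-23,21.5,-0.15,0,0,0,-23,21.5,-0.15,0,0,0,-23,21.5,-0.15,0,0,0,-23,21.5,-0.15,0,0,0,-23,21.5,-0.15,0,0,3,-46,43.1,-0.312,0,0,3,-46,43.1,-0.312,0,0,3,-46,43.1,-0.312,0,0,3,-46,43.1,-0.312,0,0], jaw=5.0, newtons=30)

```text
clock: 2.1
ee_pos: [0.4154, 0.1056, 0.3874]
orientation: [0.707, 0.035, 0.706, -0.035]
force: [1.3, -0.3, -0.1]
finger_gap: 0.0499
```

```bash
python3 -c "
from h import *
rowto(cw(-72,-55,200),DN)"
```

```text
row [3.23, -12.23, 5.8] [0.0, 0.001, -0.001] rows 2.8 tcp [ 0.461 -0.022  0.355]
```

play_rows(targets=[3.2,-12.2,5.8,0,0,0,3.2,-12.2,5.8,0,0,0,3.2,-12.2,5.8,0,0,0,3.2,-12.2,5.8,0,0,0,3.2,-12.2,5.8,0,0,0])

```text
clock: 2.6
ee_pos: [0.4608, -0.0202, 0.355]
orientation: [0.706, 0.036, 0.706, -0.036]
force: [0.2, 0.5, -1.2]
finger_gap: 0.05
```

Run:
```python
from h import *
rowto(cw(-72,-55,117),DN)
d=bot.get_image('top'); b=d['image'][160:280,320:480,::-1]
b=cv2.resize(b,None,fx=5,fy=5,interpolation=cv2.INTER_CUBIC); 
for P in (cw(-70,-55,117),cw(-69,-55,55),cw(-75,50,140)):
    u=((proj(d,P)[0]-[320,160])*5).astype(int); cv2.circle(b,tuple(int(v) for v in u),4,(0,0,255),1)
cv2.imwrite('pics/p1.png',b)
d=bot.get_image('scene'); save(d,'p1s.png')
```

```text
row [8.3, -0.15, 0.04] [-0.002, -0.0, 0.0] rows 1.7 tcp [ 0.461 -0.022  0.272]
```

View pics/p1.png

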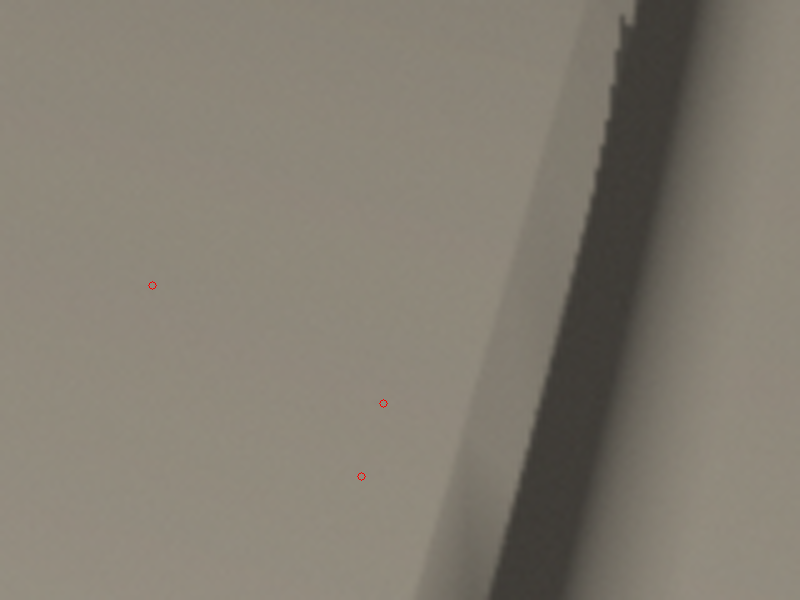

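The arm blocks the top camera, so I'll descend on the fit and watch the force.

play_rows(targets=[3,-0.1,0,0,0,0,5,-0.1,0,0,0,0,7,-0.1,0,0,0,0,8.2,-0.1,0,0,0,0,8.2,-0.1,0,0,0,0])

```text
clock: 3.2
ee_pos: [0.4601, -0.0194, 0.272]
orientation: [0.705, 0.034, 0.707, -0.035]
force: [0.2, -0.2, -0.3]
finger_gap: 0.0499
```

play_rows(targets=[0,0,0,0,0,0,0,0,0,0,0,0,0,0,0,0,0,0,0,0,0,0,0,0,0,0,0,0,0,0], jaw=0, newtons=25)

```text
clock: 3.7
ee_pos: [0.4611, -0.0214, 0.2744]
orientation: [0.707, 0.035, 0.705, -0.036]
force: [-1.5, -4.7, 6.6]
finger_gap: 0.0168
```

Run:
```python
from h import *
s=bot.get_state(); print(s['finger_gap'],s['force'])
p,r=pose(); g=p+.155*r.as_matrix()[:,0]; print(RC.inv().apply(g-C)*1e3)
for a in (.3,.6,.9,1.1): rowto(cw(-69-62*np.sin(a)-3*np.cos(a),-55,55+62*np.cos(a)),DN)
```

```text
0.016840499482779832 [-1.54636584 -4.71554695  6.59198162]
[-71.53571284 -54.66564974 119.41137521]
row [0.51, -0.04, -1.83] [-0.001, 0.002, 0.0] rows 0.4 tcp [ 0.443 -0.02   0.269]
row [1.32, -0.04, -3.46] [-0.001, 0.002, 0.0] rows 0.7 tcp [ 0.427 -0.018  0.261]
row [2.58, -0.04, -4.76] [-0.001, 0.002, 0.0] rows 1.1 tcp [ 0.414 -0.017  0.249]
row [3.62, -0.04, -5.38] [-0.001, 0.002, 0.0] rows 1.3 tcp [ 0.408 -0.016  0.238]
```

play_rows(targets=[0.1,0,-0.9,0,0,0,0.3,0,-1.8,0,0,0,0.65,0,-2.6,0,0,0,1.1,0,-3.4,0,0,0,1.7,0,-4.1,0,0,0,2.3,0,-4.7,0,0,0,2.9,0,-5.1,0,0,0,3.4,0,-5.4,0,0,0,3.4,0,-5.4,0,0,0])

```text
clock: 4.6
ee_pos: [0.4069, -0.0159, 0.2395]
orientation: [0.707, 0.035, 0.706, -0.036]
force: [-1.0, -6.3, 2.6]
finger_gap: 0.0175
```

Run:
```python
from h import *
p,r=pose(); g=p+.155*r.as_matrix()[:,0]; q=RC.inv().apply(g-C)*1e3;print(q,np.arctan2(-69-q[0],q[2]-55))
d=bot.get_image('scene'); b=d['image'][100:300,160:400,::-1]
cv2.imwrite('pics/p2.png',cv2.resize(b,None,fx=3,fy=3,interpolation=cv2.INTER_CUBIC))
```

```text
[-126.22431725  -54.58714145   84.49802109] 1.0948411343713458
```

View pics/p2.png

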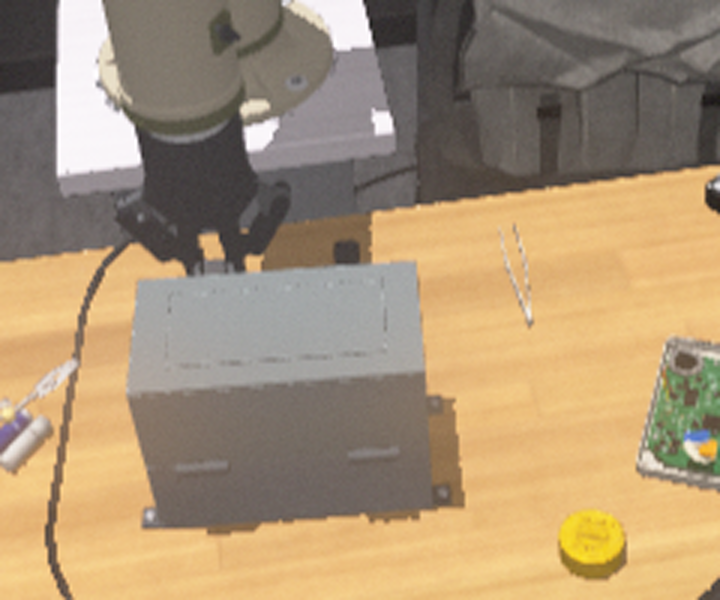

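The picture shows the gripper still pinching the latch, now forward of the case at (215,265). The latch computes at about 1.09 rad and the lid is still shut.

play_rows(targets=[0,0,0,0,0,0,0,0,0,0,0,0,0,0,0,0,0,0,-5,0,0,0,0,0,-10,0,0,0,0,0,-11.6,0,0,0,0,0], jaw=5)

```text
clock: 5.25
ee_pos: [0.408, -0.0152, 0.3598]
orientation: [0.708, 0.036, 0.704, -0.035]
force: [0.9, -0.3, -1.2]
finger_gap: 0.0502
```

Run:
```python
from h import *
rowto(cw(-80,50,200),DN)
```

```text
row [0.53, 10.38, 4.53] [-0.0, 0.006, -0.002] rows 2.3 tcp [0.463 0.084 0.355]
```

play_rows(targets=[0.4,10.4,4.6,0,0,0,0.4,10.4,4.6,0,0,0,0.4,10.4,4.6,0,0,0,0.4,10.4,4.6,0,0,0])

```text
clock: 5.65
ee_pos: [0.4635, 0.0865, 0.3506]
orientation: [0.706, 0.033, 0.707, -0.034]
force: [0.1, -1.1, 0.3]
finger_gap: 0.0502
```

Run:
```python
from h import *
rowto(cw(-80,50,143),DN)
d=bot.get_image('scene'); b=d['image'][100:260,170:370,::-1]
cv2.imwrite('pics/p3.png',cv2.resize(b,None,fx=3,fy=3,interpolation=cv2.INTER_CUBIC))
```

```text
row [5.26, -0.29, 0.03] [0.005, -0.001, 0.001] rows 1.1 tcp [0.463 0.084 0.298]
```

View pics/p3.png

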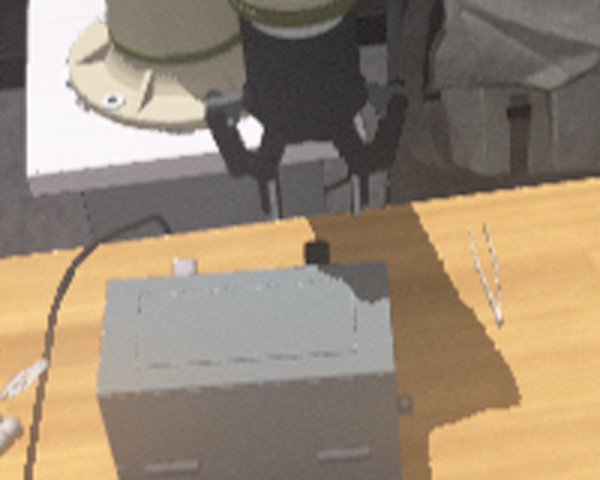

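The tab at (317,250) sits midway between the fingers at (270) and (360). The latch at (185,265) is forward.

play_rows(targets=[2,-0.2,0,0,0,0,4,-0.2,0,0,0,0,5.2,-0.2,0,0,0,0,5.2,-0.2,0,0,0,0])

```text
clock: 6.1
ee_pos: [0.4619, 0.0806, 0.2978]
orientation: [0.705, 0.035, 0.707, -0.036]
force: [-0.2, 0.2, 0.4]
finger_gap: 0.0496
```

play_rows(targets=[0,0,0,0,0,0,0,0,0,0,0,0,0,0,0,0,0,0,0,0,0,0,0,0,0,0,0,0,0,0], jaw=0, newtons=30)

```text
clock: 6.6
ee_pos: [0.4632, 0.083, 0.3003]
orientation: [0.707, 0.036, 0.706, -0.034]
force: [-0.3, 5.3, 3.8]
finger_gap: 0.0178
```

Run:
```python
from h import *
p,r=pose(); g=p+.155*r.as_matrix()[:,0]; q=RC.inv().apply(g-C)*1e3;print(q, bot.get_state()['force'])
v=np.array([-135,73.]);out=[]
for k in range(1,13):
    a=k*.14; c,s=np.cos(a),np.sin(a)
    w=np.array([c*v[0]+s*v[1], -s*v[0]+c*v[1]])-v
    out.append((round(a,2),round(-w[1]/10,1),round(w[0]/10,1)))
print('ang,toolx,toolz',out)
```

```text
[-79.92435481  49.7705643  145.34324296] [-0.28008751  5.33501414  3.83446116]
ang,toolx,toolz [(0.14, np.float64(-1.8), np.float64(1.2)), (0.28, np.float64(-3.4), np.float64(2.5)), (0.42, np.float64(-4.9), np.float64(4.1)), (0.56, np.float64(-6.1), np.float64(5.9)), (0.7, np.float64(-7.0), np.float64(7.9)), (0.84, np.float64(-7.6), np.float64(9.9)), (0.98, np.float64(-8.0), np.float64(12.0)), (1.12, np.float64(-8.0), np.float64(14.2)), (1.26, np.float64(-7.8), np.float64(16.3)), (1.4, np.float64(-7.2), np.float64(18.4)), (1.54, np.float64(-6.4), np.float64(20.4)), (1.68, np.float64(-5.3), np.float64(22.2))]
```

play_rows(targets=[-0.9,0,0.6,0,0,0,-1.8,0,1.2,0,0,0,-2.6,0,1.8,0,0,0,-3.4,0,2.5,0,0,0,-4.9,0,4.1,0,0,0,-6.1,0,5.9,0,0,0,-7.0,0,7.9,0,0,0,-7.6,0,9.9,0,0,0,-7.6,0,9.9,0,0,0])

```text
clock: 7.5
ee_pos: [0.5629, 0.073, 0.3763]
orientation: [0.707, 0.035, 0.706, -0.034]
force: [-0.8, 4.1, 5.0]
finger_gap: 0.017
```

play_rows(targets=[-0.4,0,2.1,0,0,0,-0.4,0,4.3,0,0,0,-0.2,0,6.4,0,0,0,0.4,0,8.5,0,0,0,1.2,0,10.5,0,0,0,2.3,0,12.3,0,0,0,2.3,0,12.3,0,0,0])

```text
clock: 8.2
ee_pos: [0.6857, 0.0607, 0.3519]
orientation: [0.707, 0.035, 0.705, -0.035]
force: [2.9, 4.5, 3.1]
finger_gap: 0.0173
```

Run:
```python
from h import *
p,r=pose(); g=p+.155*r.as_matrix()[:,0]; q=RC.inv().apply(g-C)*1e3;print(q, bot.get_state()['force'], 'lid', np.pi-np.arctan2(q[2]-70,q[0]-55), )
d=bot.get_image('scene'); b=d['image'][100:300,160:400,::-1]
cv2.imwrite('pics/p4.png',cv2.resize(b,None,fx=3,fy=3,interpolation=cv2.INTER_CUBIC))
```

```text
[143.82385364  49.5366769  196.88135102] [2.91626902 4.53846285 3.13733546] lid 2.1815588298440174
```

View pics/p4.png

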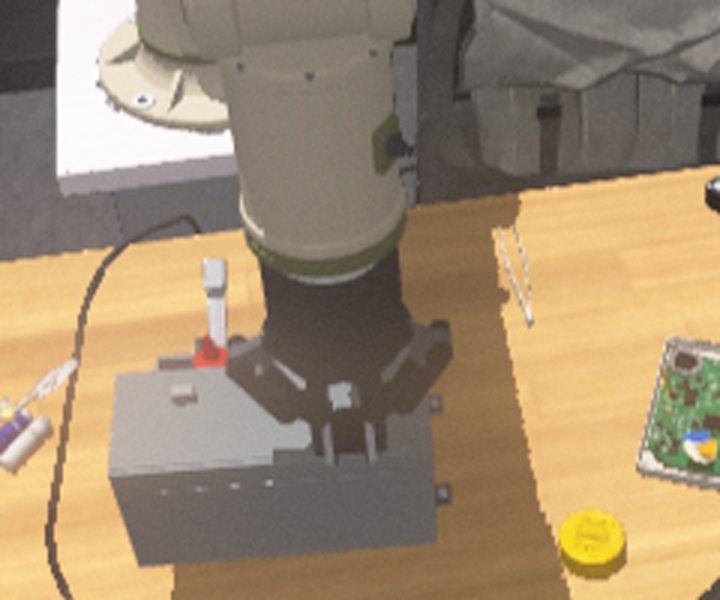

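The picture shows the lid swung back (about 1.69 rad by the arc) and the latch lever lying forward at (215,290). I'll release and retreat to see the inside.

play_rows(targets=[0,0,0,0,0,0,0,0,0,0,0,0,0,0,0,0,0,0,-5,0,0,0,0,0,-8,0,0,0,0,0,-9,0,0,0,0,0], jaw=5)

```text
clock: 8.85
ee_pos: [0.6838, 0.0591, 0.4469]
orientation: [0.708, 0.036, 0.704, -0.035]
force: [0.4, -1.1, 0.1]
finger_gap: 0.0501
```

play_rows(targets=[0,24,-20,0,0,0,0,24,-20,0,0,0,0,24,-20,0,0,0,0,24,-20,0,0,0,0,24,-20,0,0,0,0,24,-20,0,0,0,0,24,-20,0,0,0,0,24,-20,0,0,0])

```text
clock: 9.65
ee_pos: [0.5066, 0.3213, 0.4415]
orientation: [0.706, 0.033, 0.707, -0.033]
force: [-0.2, -0.6, -1.3]
finger_gap: 0.0498
```

```bash
cat > c.py <<'E'
from h import *
ds=bot.get_image('scene'); dt=bot.get_image('top')
for d,n in((ds,'s'),(dt,'t')):
    for th in('torch','bottle'):
        for x in bot.outline_of(d,th)[:2]:
            print(n,th,round(x['conf'],2),np.round(x['rect'],1), 'z.124',onz(d,x['rect'][:2],.08).round(3))
    print(n,'SL',proj(d,cw(-5,50,80)),'SR',proj(d,cw(-5,-50,80)))
a=ds['image'][150:350,180:440,::-1]; b=dt['image'][140:300,320:470,::-1]
cv2.imwrite('pics/p5.png',np.hstack([cv2.resize(a,(400,308),interpolation=cv2.INTER_CUBIC),cv2.resize(b,(400,427),interpolation=cv2.INTER_CUBIC)[:308]]))
rowto(cw(-5,50,220),DN)
E
python3 c.py
```

```text
s torch 0.42 [277.5 213.3  15.4  11.2] z.124 [0.496 0.079 0.08 ]
s torch 0.41 [394.6 237.9  42.8  58.9] z.124 [0.619 0.316 0.08 ]
s bottle 0.47 [229.1 216.9  13.9   9.1] z.124 [ 0.485 -0.028  0.08 ]
s SL [[278.55829244 227.13270269]] SR [[232.63086975 230.58523383]]
t torch 0.98 [361.  211.1  20.7  32.5] z.124 [0.536 0.076 0.08 ]
t bottle 0.87 [402.6 229.6  19.7  32.9] z.124 [ 0.521 -0.026  0.08 ]
t bottle 0.48 [322.1 175.9  16.6  15.9] z.124 [0.604 0.2   0.08 ]
t SL [[361.39458143 210.3829405 ]] SR [[402.04437461 226.80119799]]
row [6.73, -23.62, 5.29] [-0.003, 0.0, 0.001] rows 5.0 tcp [0.538 0.076 0.375]
```

View pics/p5.png

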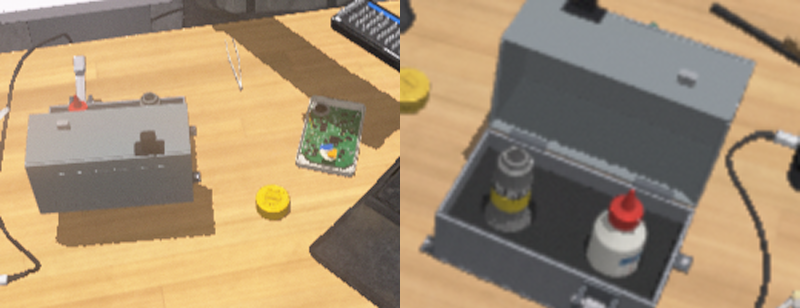

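The torch is in the left socket (right panel, (513,185)) and the bottle in the right one. The network agrees with the fitted socket to 2 mm.

play_rows(targets=[4,-23.6,5.3,0,0,0,4,-23.6,5.3,0,0,0,4,-23.6,5.3,0,0,0,4,-23.6,5.3,0,0,0,4,-23.6,5.3,0,0,0,4,-23.6,5.3,0,0,0,4,-23.6,5.3,0,0,0,4,-23.6,5.3,0,0,0])

```text
clock: 10.75
ee_pos: [0.538, 0.0788, 0.4022]
orientation: [0.706, 0.035, 0.706, -0.035]
force: [-0.0, 0.5, -1.1]
finger_gap: 0.0495
```

Run:
```python
from h import *
rowto(cw(-5,50,92),DN)
```

```text
row [15.52, -0.28, 0.04] [0.0, -0.0, -0.0] rows 3.1 tcp [0.538 0.076 0.247]
```

play_rows(targets=[4,-0.2,0,0,0,0,8,-0.2,0,0,0,0,11,-0.2,0,0,0,0,13.5,-0.2,0,0,0,0,15.5,-0.2,0,0,0,0,15.5,-0.2,0,0,0,0])

```text
clock: 11.35
ee_pos: [0.5365, 0.0779, 0.2444]
orientation: [0.704, 0.034, 0.708, -0.035]
force: [-0.3, 0.6, 1.1]
finger_gap: 0.0502
```

play_rows(targets=[0,0,0,0,0,0,0,0,0,0,0,0,0,0,0,0,0,0,0,0,0,0,0,0,0,0,0,0,0,0,0,0,0,0,0,0], jaw=0, newtons=50)

```text
clock: 11.95
ee_pos: [0.5381, 0.0765, 0.2481]
orientation: [0.707, 0.036, 0.706, -0.035]
force: [-0.0, 0.3, 6.6]
finger_gap: 0.0298
```

play_rows(targets=[-1,0,0,0,0,0,-2.5,0,0,0,0,0,-4.5,0,0,0,0,0,-7,0,0,0,0,0,-10,0,0,0,0,0,-13,0,0,0,0,0,-16,0,0,0,0,0,-19,0,0,0,0,0,-20,0,0,0,0,0,-20,0,0,0,0,0])

```text
clock: 12.95
ee_pos: [0.5378, 0.0761, 0.4486]
orientation: [0.707, 0.036, 0.705, -0.035]
force: [0.4, -0.3, -1.9]
finger_gap: 0.0298
```

```bash
cat > d.py <<'E'
from h import *
import sys
B=np.array([.5595,.3427,.006]); az=np.radians(-30); h=np.array([np.cos(az),np.sin(az),0]); 
D=(h-[0,0,1])/np.sqrt(2)
print(bot.get_state()['finger_gap'],bot.get_state()['joint_positions'].round(2))
tilt_axis=np.cross([0,0,-1],h)
tcp=B-D*.393; a1=np.arctan2(tcp[1],tcp[0])
Rv=R.from_euler('z',a1)*R.from_matrix(np.c_[[0,0,-1],[0,1,0],[1,0,0]])   # tool down, yawed with arm
Rf=R.from_rotvec(tilt_axis*np.pi/4)*Rv; print(Rf.as_matrix()[:,0],D)
print('A'); rowto([tcp[0],tcp[1],.445-.155],Rv)
print('F'); rowto(B-D*.238,Rf)
E
python3 d.py
```

```text
0.02977420147860287 [-0.65  0.2   0.53  1.54 -0.1   1.43  1.36]
[ 0.61237244 -0.35355339 -0.70710678] [ 0.61237244 -0.35355339 -0.70710678]
A
row [0.33, 38.17, -25.84] [-1.086, 0.003, 0.0] rows 9.2 tcp [0.319 0.482 0.445]
F
row [16.44, 38.15, -25.88] [-1.028, -0.465, -0.677] rows 9.8 tcp [0.319 0.482 0.284]
```

play_rows(targets=[0,4,-2.5,-0.1,0,0,0,8,-5,-0.2,0,0,0,12,-8,-0.32,0,0,0,16,-11,-0.44,0,0,0,20,-13.5,-0.56,0,0,0,24,-16,-0.68,0,0,0,28,-19,-0.8,0,0,0,32,-21.5,-0.9,0,0,0,36,-24,-1.0,0,0,0,38,-25.8,-1.08,0,0])

```text
clock: 13.95
ee_pos: [0.3157, 0.4834, 0.4442]
orientation: [0.621, -0.336, 0.624, 0.335]
force: [0.1, -0.0, -1.4]
finger_gap: 0.0297
```

play_rows(targets=[0,0,0,0,0,0,0,0,0,0,0,0])

```text
clock: 14.15
ee_pos: [0.3184, 0.4803, 0.4449]
orientation: [0.623, -0.334, 0.625, 0.332]
force: [1.7, -0.6, -2.2]
finger_gap: 0.0303
```

```bash
python3 d.py
```

```text
0.030298097125624673 [-1.13  0.26  0.11  1.44 -0.03  1.44  1.53]
[ 0.61237244 -0.35355339 -0.70710678] [ 0.61237244 -0.35355339 -0.70710678]
A
row [-0.01, 0.04, 0.14] [-0.005, -0.004, 0.001] rows 0.0 tcp [0.319 0.482 0.445]
F
row [16.1, 0.05, 0.2] [-0.004, -0.054, -0.783] rows 5.2 tcp [0.319 0.482 0.284]
```

play_rows(targets=[2,0,0,0,-0.007,-0.1,4,0,0,0,-0.014,-0.2,6,0,0,0,-0.02,-0.3,8,0,0.1,0,-0.027,-0.4,10,0,0.1,0,-0.034,-0.5,12,0,0.1,0,-0.04,-0.6,14,0,0.2,0,-0.047,-0.7,16.1,0,0.2,0,-0.054,-0.783,16.1,0,0.2,0,-0.054,-0.783,16.1,0,0.2,0,-0.054,-0.783])

```text
clock: 15.15
ee_pos: [0.3206, 0.4809, 0.286]
orientation: [0.719, -0.537, 0.434, 0.078]
force: [0.3, -0.2, -1.0]
finger_gap: 0.0297
```

```bash
python3 d.py
python3 - <<'E'
from h import *
p,r=pose(); x=r.as_matrix()[:,0]; L=p+.243*x; B=np.array([.5595,.3427,.006])
print('lens',L,'dist',np.linalg.norm(B-L),'off',np.linalg.norm(np.cross(B-L,x)),'tilt',np.arccos(-x[2]))
s=bot.get_image('scene');t=bot.get_image('top'); ims=[]
for d,(u0,v0) in((s,(250,130)),(t,(200,100))):
    im=d['image'][:,:,::-1].copy()
    for P,c in((B,(0,0,255)),(L,(255,0,255)),(L-.12*x,(255,0,0))):
        cv2.circle(im,tuple(int(round(v)) for v in proj(d,P)[0]),2,c,1)
    ims.append(cv2.resize(im[v0:v0+200,u0:u0+200],(400,400),interpolation=cv2.INTER_CUBIC))
cv2.imwrite('pics/p6.png',np.hstack(ims))
for d in(s,t):
    for th in('board','torch','tin','tweezers','bottle'):
        print(th,[(round(x['conf'],2),np.round(x['rect'],0).tolist()) for x in bot.find_in(d,th)[:1]])
E
```

```text
0.029722177158573327 [-1.42  0.44  0.2   1.7   0.72  1.27  1.  ]
[ 0.61237244 -0.35355339 -0.70710678] [ 0.61237244 -0.35355339 -0.70710678]
A
row [-11.4, -11.06, 0.71] [-0.007, 0.049, 0.782] rows 5.2 tcp [0.319 0.482 0.445]
F
row [0.01, 0.28, -0.04] [-0.006, -0.001, -0.002] rows 0.1 tcp [0.319 0.482 0.284]
lens [0.46903356 0.39491662 0.1138437 ] dist 0.1501366564157437 off 0.002126538238997998 tilt 0.7835520276509229
board [(0.73, [395.0, 239.0, 46.0, 60.0])]
torch [(0.81, [414.0, 156.0, 24.0, 51.0])]
tin [(0.94, [356.0, 282.0, 22.0, 24.0])]
tweezers []
bottle [(0.51, [395.0, 239.0, 41.0, 58.0])]
board [(0.6, [265.0, 191.0, 55.0, 46.0])]
torch [(0.96, [205.0, 182.0, 56.0, 21.0])]
tin [(0.75, [322.0, 175.0, 21.0, 19.0])]
tweezers [(0.41, [277.0, 254.0, 21.0, 23.0])]
bottle [(0.87, [401.0, 228.0, 23.0, 34.0])]
```

View pics/p6.png

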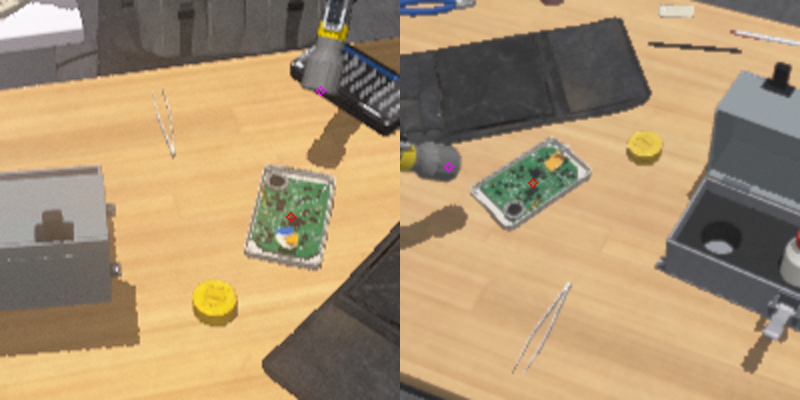

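The picture shows the torch held tilted, its lens at the predicted spot (320,90 left panel; 448,167 right panel), aimed at the board middle. The bystanders are unmoved and the bottle is in its socket. I'll let it settle and hand in.

play_rows(targets=[0,0,0,0,0,0,0,0,0,0,0,0,0,0,0,0,0,0,0,0,0,0,0,0,0,0,0,0,0,0])

```text
clock: 16.25
ee_pos: [0.3199, 0.4818, 0.2861]
orientation: [0.72, -0.537, 0.433, 0.078]
force: [0.1, -0.1, -1.6]
finger_gap: 0.0296
```

```bash
python3 -c "
from h import *
s=bot.get_state(); print(s['ee_pos'],s['finger_gap'],abs(s['qvel']).max()); print(bot.job_done())"
```

```text
[0.31987123 0.48184374 0.28606956] 0.029592295316241777 0.0017190049546529946
the job is handed in; nothing more can be done
None
```

The job is handed in at about 16 s on the robot's clock, with the torch held still over the board. I swung the latch forward to about 1.1 rad, opened the lid to about 1.69 rad, and drew the torch straight up out of the left socket. The joint angles, and the torch pose below, are computed from the arm's pose and the grasp.

- **Torch pose:** it is tilted 0.78 rad (45°), lens down. The lens is about 114 mm up and 150 mm from the board middle, which lies about 2 mm off the torch axis.
- **Grip:** the finger opening is steady at 29.6 mm, joint speeds are near zero and there is no contact force beyond the torch's weight.
- **Scene:** in the last picture the case is open with the latch forward, and the bottle is in its socket. The board, tin and tweezers look where they were at the start.
- **Checks that disagreed:** the network missed the tweezers in the last scene view, though they are visible there and it found them in the top view. In that scene view it also took the board for the bottle, at low confidence.

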